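# Tighten a digestion vessel's clamp bolt with a click wrench

### The arm

A 7-joint arm with a two-finger parallel gripper is mounted at the origin on a cart in front of the work surface, level with it; the furniture and walls round the work are solid. World frame = base frame: x ahead of the robot, y to its left, z up, the work surface at z = 0. Lengths are in m, angles in rad, forces in N, time in s.
With the tool pointing down it reaches from about 0.425 to 0.925 m from the base axis. Payload 6.8 kg.
Tool frame: the origin (TCP) lies midway between the tips of the shut fingers; the grasp point (between the pads) lies 19 mm behind it; z points along the fingers, y is the line along which they close (so a half turn about z gives the same grasp; the last joint's range is limited). The gripper opens to 88 mm and grips with 3 to 60 N. Pads are 20 mm wide; open, the fingers measure 115 mm over their backs; the gripper's body (75 mm by 178 mm) begins 61 mm behind the grasp point.
Start: joints at [-1.452, 0.477, 0.022, 1.555, -0.011, 1.109, -0.083], TCP at [0.152, 0.658, 0.223] pointing down, gripper open.
Joint ranges: [-2.96, 2.96], [-0.34, 2.1], [-1.41, 1.46], [0.24, 2.44], [-1.37, 4.51], [0.17, 1.92], [-2.96, 2.96]. Speed limits (rad/s): [2.39, 2.39, 3.14, 3.14, 3.14, 3.14, 3.14].

### API

Orientations are given as a rotation vector (axis times angle).
In Python, from workcell import env gives the robot as it stands.
- The arm moves only by the tool servo_tool, never from a script. Its argument "plan" is a list of rows, each a list of 7 numbers: the turn, a rotation vector about the world's x, y, z in rad, then the shift along the world's x, y, z in mm, then the opening, from 0 (shut) to 1 (fully open). A call has 1 to 10 rows; each row is the pose to reach, as a shift and turn from the pose commanded when the call began; what a row does not reach only later rows make up. A row lasts 1/10 s, in which the tool goes at most 50 mm and 8.59 degrees, less where a joint would pass 70% of its speed; a pose out of reach is approached as far as the arm can. A call with a gripper value outside its range is refused whole. The fingers move at their own pace and stop on an object; "squeeze" is the grip in N (left out, the last holds). Time passes only in rows, so rows that repeat a pose let the fingers close. It gives the time, the measured TCP pose, the force, the opening and the grip force at its end, in the units of the state.
- env.observe(): the state, without advancing time (a new reading comes with each control period).
- env.camera(name): name is "scene" or "top" or "wrist"; returns the picture (384x512x3 uint8, red, green, blue); there is no depth.
- env.calibration(name): a dict with "K" (3x3 intrinsics, pixels), "k1" (the pictures are not rectified: a ray, as slopes to the right and down, at radius r is drawn at 1 + k1 r^2 times it, then the intrinsics apply), "view" (4x4, takes a point from world to camera coordinates). Camera axes: x right, y down, z forward; pixel columns grow to the right and rows downward; lengths in m; the calibration is good to about 2 mm. A picture is of the moment at which its call begins: read the wrist's pose just before it. calibration takes no time and is no camera call; for the wrist camera it gives the pose at the moment of the call.
- env.hand_in(): hands the job in; it is judged then, once.
The state is a dict: "time": time; "joint_pos": joint angles; "qd": joint speeds; "joint_torque": joint torques, N m; "position": TCP position; "ee_rot": TCP orientation; "wrist_force": force on the tool from outside, world axes, zero at the start; "torque": the same for the moment, N m; "grip_width": finger opening in m; "grasp_force": force on a finger pad.
Only numpy, scipy, OpenCV 4.12 (cv2) and the standard library are available. Lean on these libraries where they do the work, as an engineer would, in place of code of your own. Each camera call takes 0.05 s, during which the arm holds its last target. There are 200 camera calls.

### The job

Take the click wrench from its stand, fit its socket fully down over the hexagon bolt on the bridge of the steel digestion vessel, and tighten the bolt clockwise (seen from above) until the wrench clicks, that is, until its handle kinks at the pin behind the head. Stop turning at the click and do not force the handle on towards its end stop; then, without unscrewing the bolt again, lift the wrench off and lay it back in its stand as it lay before. Leave the bottle, dish, timer and beaker standing near the work where they are.

Things in the scene. Friction and masses are not known exactly. Their poses are not given: they have to be found in the camera images.
- wrench: Click wrench, loose, about 0.32 kg. Origin: centre of its grey grip, on the handle's axis, near the centre of mass. x along the handle to the head, z up in the stand. Grip bar 124 long (x -62..62), 20 wide (y), 22 tall (z), flat sides; steel shank to the upright breakaway pin at x = 84; end cap to x = -94. Socket axis at x = 120. Hold it firmly (about 100 N) at the origin from above.
- wrench_head (a joint): Kink at the wrench's pin, rad. 0 = straight, kept so by a preloaded spring; grows when the handle is turned clockwise from above on a bolt that no longer turns. Gives (clicks) at about 0.65 N m at the pin (about 8 N sideways at the grip centre), then nearly constant load (0.9 N m at 0.23); springs back when eased. Clicked from 0.10 on, overloaded past 0.23, end stop 0.40.
- socket (a point): Centre of the socket's mouth under the wrench's head: (120, 0, -32) mm in the wrench's frame while straight; x away from the handle, z up. Six-sided recess 31.5 mm across flats, 13 mm deep, 3 mm flared mouth; two corners on the x axis, so it fits every 60 degrees, with about 0.1 rad of play each way on the bolt. Outside about 46 mm across.
- bolt_top (a point): Centre of the top of the clamp bolt's hexagon head, 97.5 mm above the bench, z up. Head 30 mm across flats, 13.5 mm tall with a 2.5 mm bevel at the top; two corners lie on this point's x axis. It turns with the bolt. It turns another 0.25 to 0.95 rad clockwise with about 0.1 N m of drag and then comes up hard; where is not told and must be felt.
- vessel: The digestion vessel, fixed. Origin: centre of its underside on the bolt's axis. Base plate 120 (x) by 140 (y) by 12, round steel pot 86 wide, above it a grey bridge bar along y, 130 by 46, top 82 mm up, on two posts at y = +-52 whose tips reach 90 mm. A flat washer under the bolt head has its top at 84 mm.
- stand: The wrench's stand, fixed. Origin: centre of its underside. Base 150 (x) by 60 (y) by 8; two grey U-shaped rests at x = +-45, each 10 thick, with a flat seat 50 mm up, 26 mm between the cheeks, flared above; the cheeks end 76 mm up. Between them there is 80 mm of room for the fingers.
- stand_rest (a point): Where the wrench's origin lies when it rests in the stand, 61 mm above the bench; x along the stand: the wrench lies with its head on the +x side and the socket downwards.
- brown_bottle: Bystander: brown glass bottle, 48 wide, 100 tall; origin at its underside.
- dish: Bystander: clear flat dish, 55 wide, 13 tall; origin at its underside.
- lab_timer: Bystander: small white timer standing upright, 24 by 62 by 66; origin at its underside.
- small_beaker: Bystander: small glass beaker, 47 wide, 58 tall; origin at its underside.
Not all that is in view belongs to the job. Leave any purple look-alike of the stand alone.

How it is judged:
On the way, in this order (a step that is already met when the one before it is completed fails the run):
1. the socket sits down over the bolt's head (z of socket in the frame of bolt_top below -0.008 m and horizontal distance between socket and bolt_top below 0.005 m), for 0.2 s.
2. with the socket down on the bolt, the wrench clicks (kink over 0.10 rad) (all of step 1 and value of joint wrench_head above 0.1 rad), for 0.2 s.
At the end, for the whole second after the job is handed in: The bolt has not been turned back (its x axis over 0.5 rad from the vessel's); the straight wrench lies at rest in both rests of its stand, socket down, head on the +x side, origin within 25 mm of stand_rest (5 mm in height), within 0.15 rad of the stand's length, tilted under 0.1 rad (angle between the x axis of bolt_top and the x axis of vessel, either way round above 0.5 rad and value of joint wrench_head below 0.05 rad and distance between wrench and stand_rest below 0.025 m and height (world z) of wrench between 0.056 and 0.066 m and angle between the x axis of wrench and the x axis of stand_rest, either way round below 0.15 rad and x of socket in the frame of stand_rest above 0.08 m and angle between wrench's own z axis and vertical below 0.1 rad and linear speed of wrench below 0.02 m/s); the robot touches nothing.
It fails at once if the wrench is forced past its click (kink over 0.23 rad) (value of joint wrench_head above 0.23 rad).
It fails at once if the brown bottle is shifted more than 20 mm or tipped (distance of brown_bottle from where it was at the start of the episode above 0.02 m or angle between brown_bottle's own z axis and vertical above 0.35 rad).
It fails at once if the dish is shifted more than 20 mm or tipped (distance of dish from where it was at the start of the episode above 0.02 m or angle between dish's own z axis and vertical above 0.35 rad).
It fails at once if the timer is shifted more than 20 mm or tipped (distance of lab_timer from where it was at the start of the episode above 0.02 m or angle between lab_timer's own z axis and vertical above 0.35 rad).
It fails at once if the small beaker is shifted more than 20 mm or tipped (distance of small_beaker from where it was at the start of the episode above 0.02 m or angle between small_beaker's own z axis and vertical above 0.35 rad).
It also fails if it takes over 64 s, if anything falls off the work surface, if the arm or the gripper's body presses on something with over 40 N, if the wrist force passes 120 N, or if a joint passes its speed limit or range.

## Working session

There is one attempt and no reset: what is moved stays moved. The work goes in short steps, Python scripts to look and compute and a tool call to move; the robot and the scene stay as the last step left them, time stands still between calls to the robot, and variables do not carry over. Pictures are saved under pics/ and viewed, at most 10 in all, crops included, and the job is handed in when it is done.

Besides the shell and the picture viewer there is one more tool, called after "Emit:" by a JSON object that holds its "api" and its "payload", one argument or row to a line. servo_tool: Moves the arm, as the interface text tells. Its arguments: {"type":"object","properties":{"plan":{"type":"array","items":{"type":"array","items":{"type":"number"}}},"squeeze":{"type":"number"}},"required":["plan"]}

```bash
mkdir -p pics
cat > h.py <<'E'
import numpy as np, cv2
from workcell import env
def ray(c,u,v):
    K=np.array(c["K"]);k=c["k1"];V=np.array(c["view"])
    d=np.array([(u-K[0,2])/K[0,0],(v-K[1,2])/K[1,1]]);s=d.copy()
    for _ in range(20): s=d/(1+k*(s@s))
    R=V[:3,:3];return -R.T@V[:3,3],R.T@np.array([s[0],s[1],1])
def onz(c,u,v,z):
    o,d=ray(c,u,v);return o+d*(z-o[2])/d[2]
def px(c,p):
    K=np.array(c["K"]);q=np.array(c["view"])@np.r_[p,1];s=q[:2]/q[2];s=s*(1+c["k1"]*(s@s));return K[:2,:2]@s+K[:2,2]
def cam(n):
    c=env.calibration(n);return env.camera(n),c
def save(n,im): cv2.imwrite("pics/"+n,cv2.cvtColor(im,cv2.COLOR_RGB2BGR))
E
python3 - <<'E'
from h import *
s=env.observe();print({k:np.round(v,3) for k,v in s.items()})
a,c=cam("top");np.save("top.npy",a);b,d=cam("scene");np.save("scene.npy",b)
save("top0.png",cv2.resize(a,(800,600)));save("scene0.png",cv2.resize(b,(800,600)))
for x in(c,d):print(x["K"],x["k1"],np.round(x["view"],3))
E
```

```text
{'time': np.float64(0.0), 'joint_pos': array([-1.452,  0.478,  0.022,  1.556, -0.012,  1.109, -0.083]), 'qd': array([ 0.   , -0.001,  0.001, -0.002,  0.001,  0.001,  0.001]), 'joint_torque': array([ 1.0000e-03, -5.8285e+01,  1.5350e+00, -2.7261e+01, -5.4000e-02,
        1.7000e-02,  0.0000e+00]), 'position': array([0.152, 0.657, 0.222]), 'ee_rot': array([-3.550e-01, -3.121e+00,  3.000e-03]), 'wrist_force': array([ 0.078, -0.743,  0.17 ]), 'torque': array([ 0.024, -0.021,  0.023]), 'grasp_force': np.float64(0.0), 'grip_width': np.float64(0.088)}
[[481.87883436   0.         255.39037035]
 [  0.         481.87883436 186.81570171]
 [  0.           0.           1.        ]] -0.027769012758377804 [[ 0.004 -1.    -0.012  0.051]
 [-0.983 -0.002 -0.184  0.507]
 [ 0.184  0.012 -0.983  1.656]
 [ 0.     0.     0.     1.   ]]
[[350.5702071    0.         252.43280695]
 [  0.         350.5702071  189.06631323]
 [  0.           0.           1.        ]] -0.030013196290542263 [[ 0.82  -0.572 -0.023 -0.394]
 [-0.328 -0.437 -0.837  0.262]
 [ 0.469  0.694 -0.546  0.821]
 [ 0.     0.     0.     1.   ]]
```

View pics/top0.png

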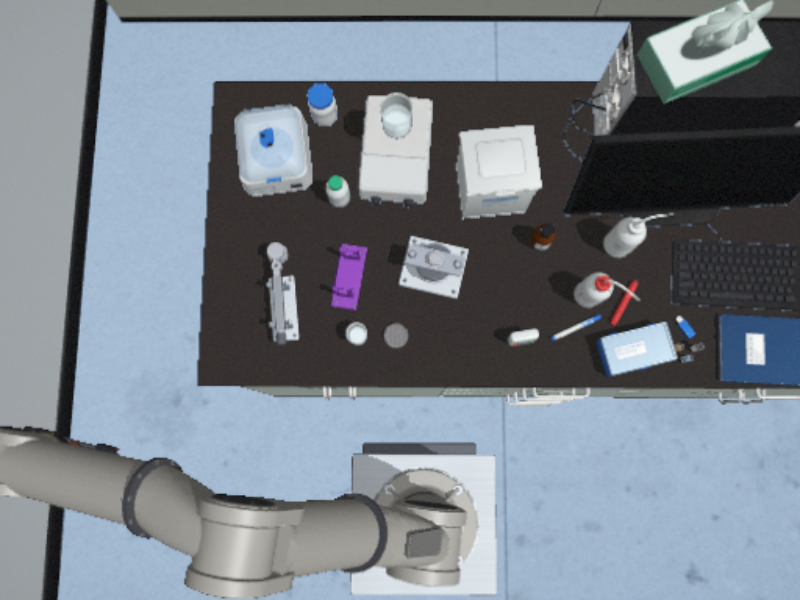

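View pics/scene0.png

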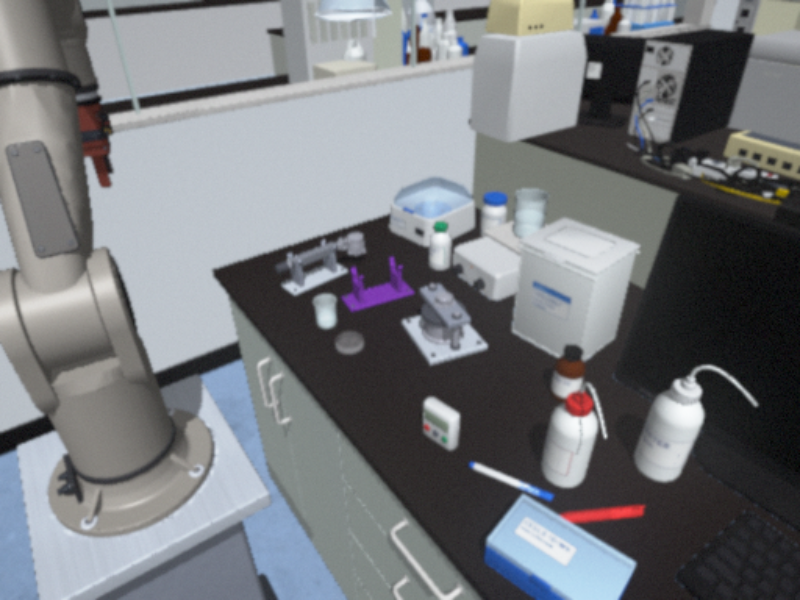

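The wrench lies on the white/grey stand at (285,307) in the top picture, head at (277,250). The purple stand at (350,277) is the look-alike. The vessel is at (435,265) with its bolt at (436,257). The dish is at (396,335), the beaker at (357,333), the timer at (523,337) and the bottle at (543,236).

Run:
```python
from h import *
a=np.load("top.npy");c=env.calibration("top")
f=1.5625
for n,u,v,z in[("head",277,250,.075),("cap",281,340,.061),("bolt",436,257,.0975),("dish",396,335,.013),("beaker",357,333,.058),("timer",523,337,.066),("bottle",543,232,.1),("purpleTop",350,247,.0),("purpleBot",345,306,0),("greenbottle",337,184,.08)]:
    print(n,np.round(onz(c,u/f,v/f,z),3))
# vessel base plate & stand plate corners : bright low-sat
hsv=cv2.cvtColor(a,cv2.COLOR_RGB2HSV)
m=((hsv[...,2]>150)&(hsv[...,1]<40)).astype(np.uint8)
for n,(x0,y0,x1,y1) in{"vessel":(250,145,305,195),"stand":(165,170,195,225)}.items():
    k=np.zeros_like(m);k[y0:y1,x0:x1]=m[y0:y1,x0:x1]
    cs,_=cv2.findContours(k,cv2.RETR_EXTERNAL,cv2.CHAIN_APPROX_NONE)
    z=.012 if n=="vessel" else .008
    P=np.array([onz(c,*p[0],z)[:2] for q in cs if len(q)>8 for p in q])
    r=cv2.minAreaRect((P*1000).astype(np.float32));print(n,r,cv2.boxPoints(r).round())
cr=a[135:230,155:305];save("crop1.png",cv2.resize(cr,None,fx=5.3,fy=5.3,interpolation=cv2.INTER_CUBIC))
```

```text
head [0.597 0.328 0.075]
cap [0.394 0.314 0.061]
bolt [ 0.576 -0.03   0.097]
dish [0.413 0.059 0.013]
beaker [0.411 0.146 0.058]
timer [ 0.402 -0.222  0.066]
bottle [ 0.633 -0.267  0.1  ]
purpleTop [0.623 0.169 0.   ]
purpleBot [0.482 0.178 0.   ]
greenbottle [0.751 0.195 0.08 ]
vessel ((574.1973266601562, -26.15076446533203), (138.45404052734375, 120.88317108154297), 76.6407470703125) [[ 499.  -80.]
 [ 617. -107.]
 [ 649.   27.]
 [ 531.   55.]]
stand ((489.38323974609375, 320.4351806640625), (174.594970703125, 61.42198944091797), 2.0495355129241943) [[401. 348.]
 [403. 287.]
 [578. 293.]
 [576. 354.]]
```

View pics/crop1.png

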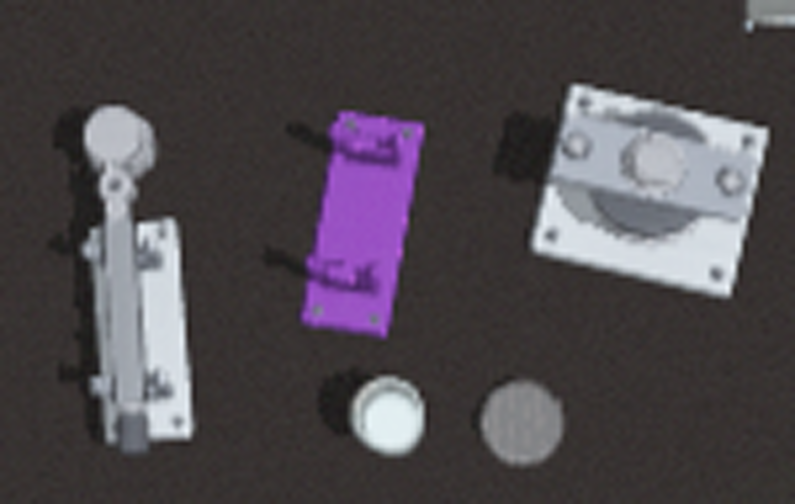

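Confirmed in the enlarged crop: the wrench lies on the grey-white stand, and the purple stand is empty and will be left alone. I'm going above the wrench now.

Emit:
{"api": "servo_tool", "payload": {
  "plan": [
    [0, 0, 0.03, 32, -33, 0, 1],
    [0, 0, 0.06, 64, -67, 0, 1],
    [0, 0, 0.09, 97, -101, 0, 1],
    [0, 0, 0.12, 130, -135, 0, 1],
    [0, 0, 0.15, 162, -168, 0, 1],
    [0, 0, 0.18, 195, -202, 0, 1],
    [0, 0, 0.21, 227, -236, 0, 1],
    [0, 0, 0.24, 260, -270, 0, 1],
    [0, 0, 0.27, 292, -303, 0, 1],
    [0, 0, 0.295, 325, -337, 0, 1]
  ]
}}

```text
time: 1.1
position: [0.4776, 0.3192, 0.2225]
ee_rot: [0.109, -3.139, 0.0]
wrist_force: [-0.4, 0.5, 0.1]
grip_width: 0.0878
grasp_force: 0.0
```

Emit:
{"api": "servo_tool", "payload": {
  "plan": [
    [0, 0, 0, 0, 0, 0, 1],
    [0, 0, 0, 0, 0, 0, 1]
  ]
}}

```text
time: 1.3
position: [0.4774, 0.3195, 0.2223]
ee_rot: [0.102, -3.139, 0.001]
wrist_force: [0.0, 0.5, 1.3]
grip_width: 0.0877
grasp_force: 0.0
```

Run:
```python
from h import *
s=env.observe();print(s["time"],s["position"],s["ee_rot"],s["joint_pos"].round(3),s["wrist_force"])
a,c=cam("wrist");np.save("w1.npy",a);save("w1.png",cv2.resize(a,(800,600)))
V=np.array(c["view"]);print(c["K"],c["k1"],V.round(3))
for n,p in{"wrench":[.477,.32,.072],"head":[.597,.328,.075]}.items():print(n,px(c,p)*1.5625)
np.save("c1.npy",c,allow_pickle=True)
```

```text
1.3 [0.4773575  0.31948051 0.22234655] [ 1.01945446e-01 -3.13942039e+00  7.14571904e-04] [-0.799  0.312  0.125  1.808 -0.045  1.024  0.979] [0.03378114 0.54754347 1.3240177 ]
[[325.76847478   0.         257.33940919]
 [  0.         325.76847478 191.65122468]
 [  0.           0.           1.        ]] -0.035153521398020846 [[-0.065  0.998 -0.001 -0.288]
 [ 0.962  0.063  0.266 -0.512]
 [ 0.266  0.016 -0.964  0.259]
 [ 0.     0.     0.     1.   ]]
wrench [403.1707699  276.65435006]
head [403.40802075 447.58230458]
```

View pics/w1.png

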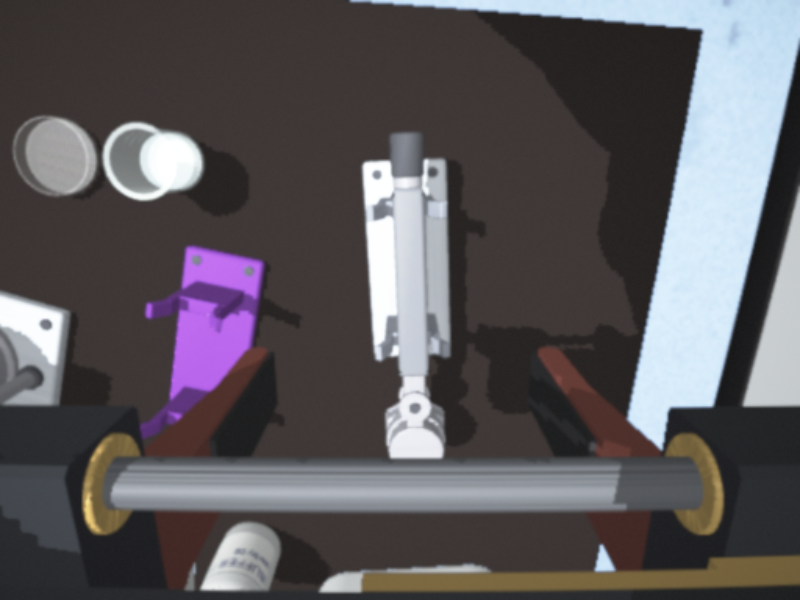

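The wrist picture shows the grip bar from about (408,188) to (414,375), the pin at (414,408), and the wrench centred between the fingers.

Run:
```python
from h import *
c=np.load("c1.npy",allow_pickle=True).item();f=1.5625
for n,u,v,z in[("rear",407.5,187,.072),("front",414,375,.072),("pin",414.5,408,.078),("capend",406,134,.07)]:print(n,onz(c,u/f,v/f,z).round(4))
a=np.load("w1.npy").astype(int);g=a.sum(2)
for v in (130,150,170,190,215,230):
    print(v,g[v,245:285])
```

```text
rear [0.4215 0.319  0.072 ]
front [0.5436 0.3316 0.072 ]
pin [0.5648 0.3333 0.078 ]
capend [0.3909 0.3161 0.07  ]
130 [399 465 608 670 683 664 602 624 665 681 681 678 675 671 670 666 663 659
 656 648 647 645 637 625 571 472 383 369 437 568 609 618 624 625 624 624
 646 665 636 612]
150 [763 763 763 763 763 763 754 664 631 668 675 674 671 667 664 663 656 652
 648 646 643 637 635 632 610 536 455 450 523 555 562 560 558 561 561 561
 561 554 545 531]
170 [763 763 761 761 761 761 758 726 641 639 662 665 666 660 657 651 647 645
 639 636 633 634 633 631 617 582 499 449 516 548 560 561 555 550 557 556
 555 550 543 537]
190 [761 761 761 761 759 759 759 752 695 636 646 656 655 652 645 642 638 633
 634 631 632 629 630 630 628 608 553 478 463 522 553 562 560 553 555 555
 554 552 544 539]
215 [746 600 440 415 409 406 431 508 517 518 589 631 639 638 635 632 631 630
 627 627 626 624 626 622 619 613 588 517 433 392 398 419 429 422 419 433
 470 528 546 548]
230 [272 207 187 177 177 180 179 178 191 284 451 583 625 631 628 626 627 625
 622 621 621 620 619 616 617 615 596 545 443 284 191 171 161 147 122 116
 114 115 118 122]
```

Emit:
{"api": "servo_tool", "payload": {
  "plan": [
    [0, 0, 0.03, 5, 6, -40, 1],
    [0, 0, 0.03, 5, 6, -80, 1],
    [0, 0, 0.03, 5, 6, -115, 1],
    [0, 0, 0.03, 5, 6, -145, 1],
    [0, 0, 0.03, 5, 6, -165, 1],
    [0, 0, 0.03, 5, 6, -180, 1],
    [0, 0, 0.03, 5, 6, -180, 1]
  ]
}}

```text
time: 2.05
position: [0.4796, 0.3273, 0.0408]
ee_rot: [0.158, -3.134, 0.002]
wrist_force: [-0.6, -0.3, 0.1]
grip_width: 0.0876
grasp_force: 0.0
```

Emit:
{"api": "servo_tool", "payload": {
  "plan": [
    [0, 0, 0, 0, 0, 0, 0],
    [0, 0, 0, 0, 0, 0, 0],
    [0, 0, 0, 0, 0, 0, 0],
    [0, 0, 0, 0, 0, 0, 0],
    [0, 0, 0, 0, 0, 0, 0],
    [0, 0, 0, 0, 0, 0, 0]
  ],
  "squeeze": 60
}}

```text
time: 2.65
position: [0.4819, 0.3268, 0.0429]
ee_rot: [-0.154, 3.138, 0.0]
wrist_force: [-0.1, -0.3, 0.4]
grip_width: 0.0435
grasp_force: 0.0
```

Emit:
{"api": "servo_tool", "payload": {
  "plan": [
    [0, 0, 0, 0, 0, 0, 0],
    [0, 0, 0, 0, 0, 0, 0],
    [0, 0, 0, 0, 0, 0, 0],
    [0, 0, 0, 0, 0, 0, 0],
    [0, 0, 0, 0, 0, 0, 0],
    [0, 0, 0, 0, 0, 0, 0]
  ],
  "squeeze": 60
}}

```text
time: 3.25
position: [0.4818, 0.3263, 0.0426]
ee_rot: [0.154, -3.138, 0.001]
wrist_force: [0.3, -2.9, 1.1]
grip_width: 0.0198
grasp_force: 60.0
```

Run:
```python
from h import *
for i in range(3):
    s=env.observe();print(s["time"],s["position"],s["ee_rot"],s["joint_pos"].round(3),s["wrist_force"].round(2),s["torque"].round(3),s["grip_width"],s["grasp_force"])
```

```text
3.25 [0.48178154 0.32632064 0.04261939] [ 1.53829494e-01 -3.13760693e+00  7.70809956e-04] [-0.771  0.555  0.089  1.922 -0.075  0.669  1.033] [ 0.3  -2.91  1.05] [-0.431 -0.024  0.036] 0.01978107188602839 60.00019133090973
3.25 [0.48178154 0.32632064 0.04261939] [ 1.53829494e-01 -3.13760693e+00  7.70809956e-04] [-0.771  0.555  0.089  1.922 -0.075  0.669  1.033] [ 0.3  -2.91  1.05] [-0.431 -0.024  0.036] 0.01978107188602839 60.00019133090973
3.25 [0.48178154 0.32632064 0.04261939] [ 1.53829494e-01 -3.13760693e+00  7.70809956e-04] [-0.771  0.555  0.089  1.922 -0.075  0.669  1.033] [ 0.3  -2.91  1.05] [-0.431 -0.024  0.036] 0.01978107188602839 60.00019133090973
```

Emit:
{"api": "servo_tool", "payload": {
  "plan": [
    [0, 0, 0, 0, 0, 15, 0],
    [0, 0, 0, 0, 0, 40, 0],
    [0, 0, 0, 0, 0, 75, 0],
    [0, 0, 0, 5, -15, 110, 0],
    [0, 0, 0, 20, -50, 140, 0],
    [0, 0, 0, 35, -95, 160, 0],
    [0, 0, 0, 50, -140, 180, 0],
    [0, 0, 0, 65, -185, 200, 0],
    [0, 0, 0, 75, -220, 207, 0],
    [0, 0, 0, 78, -236, 207, 0]
  ]
}}

```text
time: 4.25
position: [0.5614, 0.0856, 0.2522]
ee_rot: [-0.144, 3.135, -0.001]
wrist_force: [0.0, 0.7, -3.3]
grip_width: 0.0196
grasp_force: 60.0
```

Emit:
{"api": "servo_tool", "payload": {
  "plan": [
    [0, 0, 0, 0, 0, 0, 0],
    [0, 0, 0, 0, 0, 0, 0],
    [0, 0, 0, 0, 0, 0, 0]
  ]
}}

```text
time: 4.55
position: [0.559, 0.0928, 0.2495]
ee_rot: [0.159, -3.137, -0.001]
wrist_force: [0.5, 0.3, -4.0]
grip_width: 0.0198
grasp_force: 60.0
```

Run:
```python
from h import *
s=env.observe();print(s["time"],s["position"],s["ee_rot"],s["joint_pos"].round(3),s["wrist_force"],s["torque"])
a,c=cam("wrist");np.save("w2.npy",a)
np.save("c2.npy",c,allow_pickle=True)
p=px(c,[.576,-.03,.0975]);print(p)
x,y=p.astype(int);x0=max(x-50,0);y0=max(y-40,0)
save("w2.png",cv2.resize(a,(800,600)))
b,d=cam("scene");np.save("s2.npy",b)
e,d=cam("top");np.save("t2.npy",e)
cr=a[y0:y0+80,x0:x0+100];print(x0,y0);save("w2c.png",cv2.resize(cr,None,fx=7.5,fy=7.5,interpolation=cv2.INTER_CUBIC))
```

```text
4.55 [0.55904842 0.09284688 0.24945243] [ 1.58546502e-01 -3.13669275e+00 -1.39794819e-03] [-0.453  0.275  0.219  1.8   -0.068  1.075  1.463] [ 0.45204373  0.34359519 -3.96119082] [ 0.02213977  0.05386209 -0.00381744]
[133.44445015 181.51852488]
83 141
```

View pics/w2c.png

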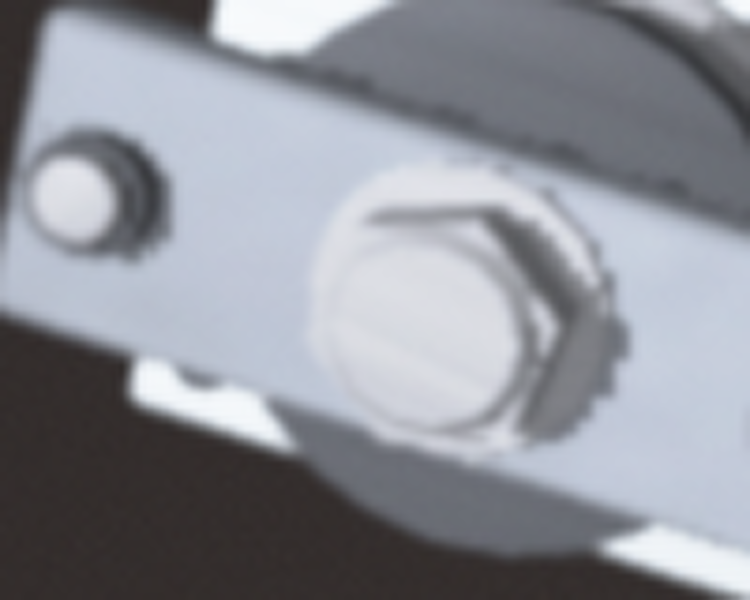

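Run:
```python
from h import *
c=np.load("c2.npy",allow_pickle=True).item()
g=lambda u,v,z:onz(c,83+(u+.5)/7.5-.5,141+(v+.5)/7.5-.5,z)
C=g(427,332,.0975);print("bolt",C.round(4))
for u,v in[(370,215),(490,208),(575,312),(525,435)]:
    p=g(u,v,.084);d=(p-C)[:2]*1000;print(d.round(1),np.hypot(*d).round(1),(np.degrees(np.arctan2(d[1],d[0]))%60).round(1))
# bridge edge yaw at z=.082
p=g(250,58,.082);q=g(720,222,.082);d=(q-p)[:2];print("bridge deg",np.degrees(np.arctan2(d[1],d[0])))
p=g(5,315,.082);q=g(290,405,.082);d=(q-p)[:2];print("bridge deg",np.degrees(np.arctan2(d[1],d[0])))
a=np.load("t2.npy");t=env.calibration("top");P=px(t,C);print(P)
x,y=P.astype(int);A=cv2.resize(a[y-18:y+18,x-24:x+24],None,fx=8,fy=8,interpolation=cv2.INTER_CUBIC)
w=np.load("w2.npy");B=cv2.resize(w[165:205,115:165],None,fx=8,fy=8,interpolation=cv2.INTER_CUBIC)
G=np.zeros((330,800,3),np.uint8);G[:288,:384]=A;G[:320,400:800]=B
lab=cv2.cvtColor(G,cv2.COLOR_RGB2LAB);lab[...,0]=cv2.createCLAHE(4,(4,8)).apply(lab[...,0])
save("hex.png",cv2.cvtColor(lab,cv2.COLOR_LAB2RGB));print(x-24,y-18)
```

```text
bolt [ 0.5788 -0.0239  0.0975]
[-12.  -12.7] 17.4 46.6
[-14.6   3.9] 15.1 45.0
[-1.  15.9] 16.0 33.7
[17.6  9.2] 19.8 27.8
bridge deg 75.80386964430056
bridge deg 77.22293879613673
[277.4059833  163.62530817]
253 145
```

View pics/hex.png

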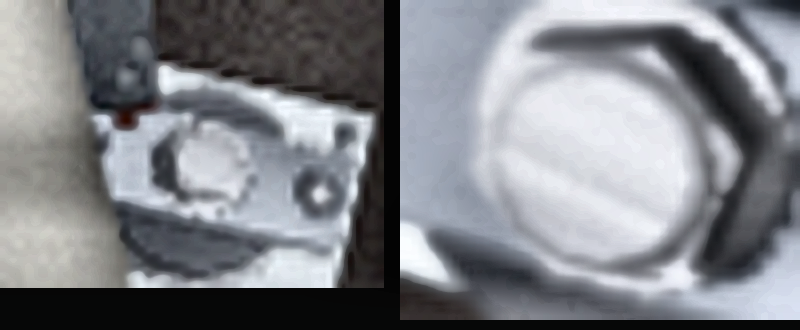

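Run:
```python
from h import *
c=np.load("c2.npy",allow_pickle=True).item()
g=lambda u,v,z:onz(c,115+(u-400+.5)/8-.5,165+(v+.5)/8-.5,z)[:2]*1000
print("circle ctr",g(602,160,97.5e-3), "diam", np.linalg.norm(g(497,160,.0975)-g(707,160,.0975)))
for z,L in((.095,[(530,48),(655,45),(740,155),(700,270)]),(.084,[(530,35),(675,25),(775,145),(742,265)])):
    P=np.array([g(*p,z) for p in L]);print(P.round(1))
    for i in range(3):
        d=P[i+1]-P[i];print(np.linalg.norm(d).round(1),((np.degrees(np.arctan2(d[1],d[0])))%60).round(1))
```

```text
circle ctr [578.5123329  -23.58258416] diam 26.565050222584116
[[565.6 -33.6]
 [563.7 -17.9]
 [576.8  -7. ]
 [592.5 -11.8]]
15.8 37.1
17.1 39.7
16.4 42.9
[[566.6 -37.7]
 [563.4 -18.9]
 [578.1  -5.7]
 [594.9  -9.6]]
19.0 39.6
19.8 42.2
17.3 46.6
```

Emit:
{"api": "servo_tool", "payload": {
  "plan": [
    [0, 0, -0.07, -15, -12, -10, 0],
    [0, 0, -0.15, -35, -28, -25, 0],
    [0, 0, -0.25, -55, -43, -45, 0],
    [0, 0, -0.35, -75, -59, -65, 0],
    [0, 0, -0.42, -88, -69, -85, 0],
    [0, 0, -0.4485, -94, -73.5, -100, 0],
    [0, 0, -0.4485, -94, -73.5, -100, 0],
    [0, 0, -0.4485, -94, -73.5, -100, 0],
    [0, 0, -0.4485, -94, -73.5, -100, 0]
  ]
}}

```text
time: 5.6
position: [0.4672, 0.0181, 0.1507]
ee_rot: [0.544, 3.092, 0.001]
wrist_force: [1.1, 0.8, -3.7]
grip_width: 0.0195
grasp_force: 60.0
```

Run:
```python
from h import *
s=env.observe();print(s["time"],s["position"],s["ee_rot"],s["joint_pos"].round(3),s["wrist_force"],s["torque"])
a,c=cam("wrist");b,d=cam("scene");np.save("w3.npy",a)
p=px(d,[.5785,-.0236,.11]).astype(int);print(p)
B=cv2.resize(b[p[1]-40:p[1]+35,p[0]-50:p[0]+50],(400,300),interpolation=cv2.INTER_CUBIC)
q=px(c,[.5785,-.0236,.0975]);print(q,"socketpt",px(c,[.5785,-.0236,.137]))
save("w3.png",np.hstack([cv2.resize(a,(400,300)),B]))
```

```text
5.6 [0.46723356 0.01813866 0.15066808] [5.44337572e-01 3.09194579e+00 1.49989069e-03] [-0.434  0.23   0.301  2.127 -0.095  0.794  1.149] [ 1.12975904  0.804162   -3.67007141] [-0.04047111  0.02247411  0.01744111]
[284 185]
[255.38495321 348.5103723 ] socketpt [255.08903034 389.86104791]
```

View pics/w3.png

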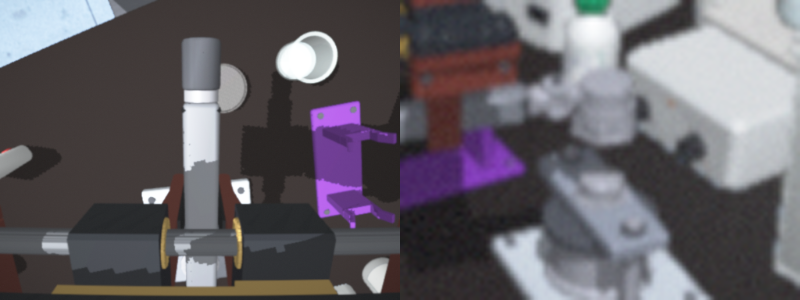

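Emit:
{"api": "servo_tool", "payload": {
  "plan": [
    [0, 0, 0, 0, 0, -15, 0],
    [0, 0, 0, 0, 0, -28, 0],
    [0, 0, 0, 0, 0, -36, 0],
    [0, 0, 0, 0, 0, -38, 0],
    [0, 0, 0, 0, 0, -40, 0],
    [0, 0, 0, 0, 0, -42, 0]
  ]
}}

```text
time: 6.3
position: [0.4663, 0.0173, 0.1081]
ee_rot: [0.547, 3.093, 0.001]
wrist_force: [-0.5, -0.1, -3.1]
grip_width: 0.0195
grasp_force: 60.0
```

Emit:
{"api": "servo_tool", "payload": {
  "plan": [
    [0, 0, 0, 0, 0, -1, 0],
    [0, 0, 0, 0, 0, -2, 0],
    [0, 0, 0, 0, 0, -2, 0]
  ]
}}

```text
time: 6.6
position: [0.4659, 0.0172, 0.1057]
ee_rot: [0.547, 3.093, 0.0]
wrist_force: [0.3, -0.6, -3.3]
grip_width: 0.0195
grasp_force: 60.0
```

Emit:
{"api": "servo_tool", "payload": {
  "plan": [
    [0, 0, 0, 0, 0, -1, 0],
    [0, 0, 0, 0, 0, -2, 0],
    [0, 0, 0, 0, 0, -3, 0],
    [0, 0, 0, 0, 0, -3, 0]
  ]
}}

```text
time: 7.0
position: [0.4657, 0.0172, 0.1025]
ee_rot: [-0.547, -3.093, 0.0]
wrist_force: [0.4, -0.5, -3.7]
grip_width: 0.0196
grasp_force: 60.0
```

Emit:
{"api": "servo_tool", "payload": {
  "plan": [
    [0, 0, 0, 0, 0, -1, 0],
    [0, 0, 0, 0, 0, -2, 0],
    [0, 0, 0, 0, 0, -3, 0],
    [0, 0, 0, 0, 0, -3, 0]
  ]
}}

```text
time: 7.4
position: [0.4657, 0.0172, 0.0995]
ee_rot: [-0.547, -3.093, 0.0]
wrist_force: [-0.1, 1.0, -3.7]
grip_width: 0.0195
grasp_force: 60.0
```

Run:
```python
from h import *
s=env.observe();print(s["time"],s["position"],s["ee_rot"],s["wrist_force"],s["torque"])
```

```text
7.4 [0.46569505 0.01723924 0.09951631] [-5.47409378e-01 -3.09333032e+00  9.45792189e-05] [-0.14096124  0.96443653 -3.71688179] [0.06437955 0.05302191 0.03948651]
```

Emit:
{"api": "servo_tool", "payload": {
  "plan": [
    [0, 0, 0, 0, 0, -1, 0],
    [0, 0, 0, 0, 0, -1.5, 0],
    [0, 0, 0, 0, 0, -1.5, 0],
    [0, 0, 0, 0, 0, -1.5, 0]
  ]
}}

```text
time: 7.8
position: [0.4658, 0.0173, 0.0982]
ee_rot: [-0.547, -3.093, -0.0]
wrist_force: [0.7, 1.1, -2.4]
grip_width: 0.0197
grasp_force: 60.0
```

Emit:
{"api": "servo_tool", "payload": {
  "plan": [
    [0, 0, -0.05, 2.2, 5.6, 0, 0],
    [0, 0, -0.1, 4.7, 11.05, 0, 0],
    [0, 0, -0.15, 7.4, 16.4, 0, 0],
    [0, 0, -0.2, 10.4, 21.6, 0, 0],
    [0, 0, -0.2, 10.4, 21.6, 0, 0]
  ]
}}

```text
time: 8.3
position: [0.4759, 0.0394, 0.098]
ee_rot: [-0.853, -3.023, 0.0]
wrist_force: [-2.4, -0.1, -1.3]
grip_width: 0.0198
grasp_force: 60.0
```

```bash
cat > st.py <<'E'
from h import *
s=env.observe();e=s["ee_rot"];psi=(2*np.arctan2(e[1],e[0])+np.pi+np.pi)%(2*np.pi)-np.pi
f=s["wrist_force"];t=np.array([np.sin(psi),-np.cos(psi)])
print(s["time"],s["position"].round(4),"psi",psi.round(3),f.round(2),s["torque"].round(3),"tang",(f[:2]@t).round(2),"rad",(f[:2]@np.array([np.cos(psi),np.sin(psi)])).round(2),"z",(s["joint_pos"]).round(2))
print("socket est",(s["position"][:2]+.12*np.array([np.cos(psi),np.sin(psi)])).round(4))
E
python3 st.py
python3 - <<'E'
import numpy as np
for p in np.arange(-.55,-1.6,-.08):
    f=lambda q:-120*np.array([np.cos(q),np.sin(q)])
    print(round(p,2),[list((f(p-d)-f(p)).round(1)) for d in(.04,.08,.12)])
E
```

```text
8.3 [0.4759 0.0394 0.098 ] psi -0.55 [-2.39 -0.14 -1.32] [ 0.107  0.381 -0.083] tang 1.37 rad -1.97 z [-0.48  0.34  0.32  2.15 -0.17  0.68  0.97]
socket est [ 0.5782 -0.0234]
-0.55 [[np.float64(2.6), np.float64(4.0)], [np.float64(5.3), np.float64(8.0)], [np.float64(8.2), np.float64(11.8)]]
-0.63 [[np.float64(2.9), np.float64(3.8)], [np.float64(6.0), np.float64(7.5)], [np.float64(9.2), np.float64(11.1)]]
-0.71 [[np.float64(3.2), np.float64(3.6)], [np.float64(6.5), np.float64(7.0)], [np.float64(10.0), np.float64(10.3)]]
-0.79 [[np.float64(3.5), np.float64(3.3)], [np.float64(7.1), np.float64(6.5)], [np.float64(10.8), np.float64(9.5)]]
-0.87 [[np.float64(3.7), np.float64(3.0)], [np.float64(7.6), np.float64(5.9)], [np.float64(11.5), np.float64(8.6)]]
-0.95 [[np.float64(4.0), np.float64(2.7)], [np.float64(8.0), np.float64(5.3)], [np.float64(12.2), np.float64(7.7)]]
-1.03 [[np.float64(4.2), np.float64(2.4)], [np.float64(8.4), np.float64(4.6)], [np.float64(12.8), np.float64(6.7)]]
-1.11 [[np.float64(4.3), np.float64(2.0)], [np.float64(8.8), np.float64(3.9)], [np.float64(13.3), np.float64(5.6)]]
-1.19 [[np.float64(4.5), np.float64(1.7)], [np.float64(9.0), np.float64(3.2)], [np.float64(13.7), np.float64(4.5)]]
-1.27 [[np.float64(4.6), np.float64(1.3)], [np.float64(9.3), np.float64(2.5)], [np.float64(14.0), np.float64(3.4)]]
-1.35 [[np.float64(4.7), np.float64(1.0)], [np.float64(9.4), np.float64(1.7)], [np.float64(14.2), np.float64(2.3)]]
-1.43 [[np.float64(4.8), np.float64(0.6)], [np.float64(9.5), np.float64(1.0)], [np.float64(14.3), np.float64(1.2)]]
-1.51 [[np.float64(4.8), np.float64(0.2)], [np.float64(9.6), np.float64(0.2)], [np.float64(14.4), np.float64(0.0)]]
-1.59 [[np.float64(4.8), np.float64(-0.2)], [np.float64(9.6), np.float64(-0.6)], [np.float64(14.3), np.float64(-1.1)]]
```

Emit:
{"api": "servo_tool", "payload": {
  "plan": [
    [0, 0, -0.04, 2.6, 4.0, 0, 0],
    [0, 0, -0.08, 5.3, 8.0, 0, 0],
    [0, 0, -0.08, 5.3, 8.0, 0, 0]
  ]
}}

```text
time: 8.6
position: [0.4811, 0.0471, 0.0981]
ee_rot: [-0.972, -2.987, 0.0]
wrist_force: [-2.2, 0.5, -1.6]
grip_width: 0.0199
grasp_force: 60.0
```

```bash
python3 st.py
```

```text
8.6 [0.4811 0.0471 0.0981] psi -0.629 [-2.19  0.45 -1.64] [ 0.183  0.432 -0.047] tang 0.92 rad -2.04 z [-0.51  0.35  0.34  2.13 -0.18  0.69  0.89]
socket est [ 0.5781 -0.0235]
```

Emit:
{"api": "servo_tool", "payload": {
  "plan": [
    [0, 0, -0.04, 2.9, 3.8, 0, 0],
    [0, 0, -0.08, 6.0, 7.5, 0, 0],
    [0, 0, -0.08, 6.0, 7.5, 0, 0]
  ]
}}

```text
time: 8.9
position: [0.4871, 0.0546, 0.0981]
ee_rot: [-1.09, -2.946, 0.0]
wrist_force: [-3.1, 2.0, -1.1]
grip_width: 0.0199
grasp_force: 60.0
```

Emit:
{"api": "servo_tool", "payload": {
  "plan": [
    [0, 0, -0.04, 3.0, 3.7, 0, 0],
    [0, 0, -0.08, 6.1, 7.4, 0, 0],
    [0, 0, -0.08, 6.1, 7.4, 0, 0]
  ]
}}

```text
time: 9.2
position: [0.4935, 0.0617, 0.0981]
ee_rot: [-1.207, -2.9, 0.0]
wrist_force: [-1.1, 1.2, -2.1]
grip_width: 0.0197
grasp_force: 60.0
```

Emit:
{"api": "servo_tool", "payload": {
  "plan": [
    [0, 0, -0.04, 3.5, 3.3, 0, 0],
    [0, 0, -0.08, 7.1, 6.5, 0, 0],
    [0, 0, -0.08, 7.1, 6.5, 0, 0]
  ]
}}

```text
time: 9.5
position: [0.5006, 0.0681, 0.0981]
ee_rot: [-1.322, -2.85, 0.0]
wrist_force: [-1.9, 2.1, -2.0]
grip_width: 0.0197
grasp_force: 60.0
```

Emit:
{"api": "servo_tool", "payload": {
  "plan": [
    [0, 0, -0.04, 3.7, 3.0, 0, 0],
    [0, 0, -0.08, 7.6, 5.9, 0, 0],
    [0, 0, -0.08, 7.6, 5.9, 0, 0]
  ]
}}

```text
time: 9.8
position: [0.5082, 0.0741, 0.0981]
ee_rot: [-1.434, -2.795, 0.0]
wrist_force: [-0.9, 1.5, -3.1]
grip_width: 0.0196
grasp_force: 60.0
```

```bash
python3 st.py
```

```text
9.8 [0.5082 0.0741 0.0981] psi -0.948 [-0.9   1.45 -3.07] [0.458 0.274 0.043] tang -0.12 rad -1.7 z [-0.6   0.4   0.41  2.07 -0.24  0.71  0.59]
socket est [ 0.5781 -0.0234]
```

Emit:
{"api": "servo_tool", "payload": {
  "plan": [
    [0, 0, -0.04, 4.0, 2.7, 0, 0],
    [0, 0, -0.08, 8.0, 5.3, 0, 0],
    [0, 0, -0.08, 8.0, 5.3, 0, 0]
  ]
}}

```text
time: 10.1
position: [0.5162, 0.0793, 0.0981]
ee_rot: [-1.545, -2.735, 0.0]
wrist_force: [-1.1, 2.2, -2.8]
grip_width: 0.0196
grasp_force: 60.0
```

```bash
python3 st.py
```

```text
10.1 [0.5162 0.0793 0.0981] psi -1.028 [-1.1   2.25 -2.75] [0.496 0.238 0.098] tang -0.22 rad -2.49 z [-0.61  0.42  0.43  2.05 -0.25  0.72  0.51]
socket est [ 0.5782 -0.0234]
```

Emit:
{"api": "servo_tool", "payload": {
  "plan": [
    [0, 0, -0.04, 4.2, 2.4, 0, 0],
    [0, 0, -0.08, 8.4, 4.6, 0, 0],
    [0, 0, -0.08, 8.4, 4.6, 0, 0]
  ]
}}

```text
time: 10.4
position: [0.5245, 0.0839, 0.0981]
ee_rot: [-1.653, -2.672, 0.0]
wrist_force: [-0.5, 2.4, -2.0]
grip_width: 0.0196
grasp_force: 60.0
```

```bash
python3 st.py
```

```text
10.4 [0.5245 0.0839 0.0981] psi -1.108 [-0.47  2.44 -2.04] [0.474 0.215 0.134] tang -0.67 rad -2.39 z [-0.63  0.43  0.44  2.03 -0.27  0.73  0.45]
socket est [ 0.5781 -0.0235]
```

Emit:
{"api": "servo_tool", "payload": {
  "plan": [
    [0, 0, -0.04, 4.3, 2.0, 0, 0],
    [0, 0, -0.08, 8.8, 3.9, 0, 0],
    [0, 0, -0.08, 8.8, 3.9, 0, 0]
  ]
}}

```text
time: 10.7
position: [0.5321, 0.0875, 0.0978]
ee_rot: [-1.757, -2.602, 0.003]
wrist_force: [-4.3, 1.6, -0.2]
grip_width: 0.0195
grasp_force: 60.0
```

```bash
python3 st.py
```

```text
10.7 [0.5321 0.0875 0.0978] psi -1.188 [-4.3   1.61 -0.16] [0.033 0.919 0.426] tang 3.39 rad -3.11 z [-0.64  0.45  0.46  2.01 -0.29  0.75  0.38]
socket est [ 0.577  -0.0238]
```

Emit:
{"api": "servo_tool", "payload": {
  "plan": [
    [0, 0, -0.025, 2.0, 0.75, 0, 0],
    [0, 0, -0.05, 3.9, 1.5, 0, 0],
    [0, 0, -0.05, 3.9, 1.5, 0, 0]
  ]
}}

```text
time: 11.0
position: [0.5365, 0.0891, 0.0979]
ee_rot: [-1.825, -2.556, 0.002]
wrist_force: [-5.6, 1.8, -2.1]
grip_width: 0.0198
grasp_force: 60.0
```

```bash
python3 st.py
```

```text
11.0 [0.5365 0.0891 0.0979] psi -1.24 [-5.6   1.83 -2.11] [0.019 1.168 0.386] tang 4.7 rad -3.55 z [-0.65  0.46  0.47  2.   -0.3   0.75  0.33]
socket est [ 0.5754 -0.0244]
```

Emit:
{"api": "servo_tool", "payload": {
  "plan": [
    [0, 0, -0.035, 2.8, 0.9, 0, 0],
    [0, 0, -0.07, 5.6, 1.7, 0, 0],
    [0, 0, -0.07, 5.6, 1.7, 0, 0],
    [0, 0, -0.07, 5.6, 1.7, 0, 0]
  ]
}}

```text
time: 11.4
position: [0.5422, 0.0909, 0.0979]
ee_rot: [-1.911, -2.492, 0.002]
wrist_force: [-4.3, 2.6, -1.0]
grip_width: 0.0199
grasp_force: 60.0
```

```bash
python3 st.py
python3 - <<'E'
from h import *
b,d=cam("scene");t,c=cam("top")
p=px(d,[.57,0.02,.11]).astype(int);q=px(c,[.57,0.02,.11]).astype(int)
B=cv2.resize(b[p[1]-38:p[1]+37,p[0]-50:p[0]+50],(400,300),interpolation=cv2.INTER_CUBIC)
A=cv2.resize(t[q[1]-38:q[1]+37,q[0]-50:q[0]+50],(400,300),interpolation=cv2.INTER_CUBIC)
save("k.png",np.hstack([A,B]));print(p,q)
E
```

```text
11.4 [0.5422 0.0909 0.0979] psi -1.309 [-4.33  2.56 -1.02] [0.057 1.11  0.385] tang 3.52 rad -3.59 z [-0.66  0.47  0.49  1.99 -0.32  0.76  0.28]
socket est [ 0.5733 -0.025 ]
[272 180] [264 165]
```

View pics/k.png

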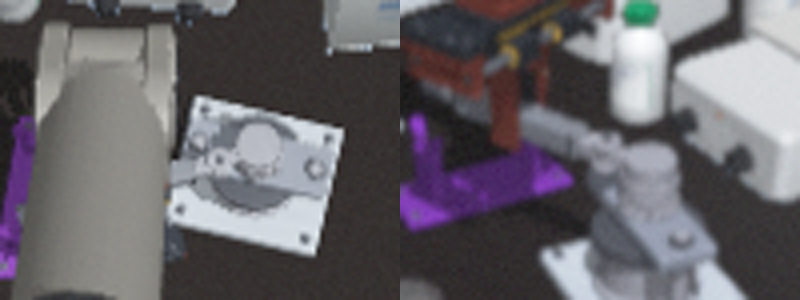

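The kink is visible at the pin, and the geometry estimate is about 0.14–0.155 rad. I'll nudge slightly for margin, hold, then ease back.

Emit:
{"api": "servo_tool", "payload": {
  "plan": [
    [0, 0, -0.015, 1.2, 0.3, 0, 0],
    [0, 0, -0.015, 1.2, 0.3, 0, 0],
    [0, 0, -0.015, 1.2, 0.3, 0, 0]
  ]
}}

```text
time: 11.8
position: [0.5435, 0.0913, 0.0979]
ee_rot: [-1.931, -2.477, 0.002]
wrist_force: [-5.9, 2.6, -2.2]
grip_width: 0.02
grasp_force: 60.0
```

```bash
python3 st.py
python3 - <<'E'
import numpy as np
f=lambda L,q:-L*np.array([np.cos(q),np.sin(q)])
p=-1.324
for d in (.06,.12,.165): print(d,(f(84,p+d)-f(84,p)).round(1))
a=f(84,p+.165)-f(84,p)
for d in(.03,.06,.09): print(.165+d,(a+f(120,p+.165+d)-f(120,p+.165)).round(1))
E
```

```text
11.8 [0.5435 0.0913 0.0979] psi -1.324 [-5.93  2.57 -2.2 ] [0.031 1.162 0.389] tang 5.12 rad -3.94 z [-0.66  0.47  0.49  1.99 -0.32  0.76  0.27]
socket est [ 0.5728 -0.0251]
0.06 [-4.8 -1.4]
0.12 [-9.6 -3. ]
0.165 [-13.1  -4.5]
0.195 [-16.4  -6. ]
0.225 [-19.6  -7.6]
0.255 [-22.8  -9.2]
```

Ease back along the same path to the straight point plus a little play, which is within the ±0.1 rad.

Emit:
{"api": "servo_tool", "payload": {
  "plan": [
    [0, 0, 0.06, -4.8, -1.4, 0, 0],
    [0, 0, 0.12, -9.6, -3.0, 0, 0],
    [0, 0, 0.165, -13.1, -4.5, 0, 0],
    [0, 0, 0.195, -16.4, -6.0, 0, 0],
    [0, 0, 0.225, -19.6, -7.6, 0, 0],
    [0, 0, 0.255, -22.8, -9.2, 0, 0],
    [0, 0, 0.255, -22.8, -9.2, 0, 0]
  ]
}}

```text
time: 12.5
position: [0.521, 0.0821, 0.0982]
ee_rot: [-1.601, -2.703, -0.0]
wrist_force: [-3.2, 1.8, -2.4]
grip_width: 0.0196
grasp_force: 60.0
```

```bash
python3 st.py
```

```text
12.5 [0.521  0.0821 0.0982] psi -1.069 [-3.15  1.77 -2.39] [ 0.414  0.922 -0.22 ] tang 1.91 rad -3.06 z [-0.62  0.42  0.43  2.04 -0.26  0.73  0.48]
socket est [ 0.5787 -0.0232]
```

Emit:
{"api": "servo_tool", "payload": {
  "plan": [
    [0, 0, 0, 0, 0, 4, 0],
    [0, 0, 0, 0, 0, 10, 0],
    [0, 0, 0, 0, 0, 18, 0],
    [0, 0, 0, 0, 0, 30, 0],
    [0, 0, 0, 0, 0, 50, 0],
    [0, 0, 0, 0, 0, 75, 0],
    [0, 0, 0, 0, 0, 100, 0],
    [0, 0, 0, 0, 0, 100, 0]
  ]
}}

```text
time: 13.3
position: [0.525, 0.0822, 0.2022]
ee_rot: [1.6, 2.696, 0.01]
wrist_force: [0.3, -0.9, -3.5]
grip_width: 0.0196
grasp_force: 60.0
```

```bash
python3 st.py
python3 - <<'E'
from h import *
t,c=cam("top");q=px(c,[.57,0.0,.11]).astype(int);w,cw=cam("wrist")
A=cv2.resize(t[q[1]-38:q[1]+37,q[0]-50:q[0]+50],(400,300),interpolation=cv2.INTER_CUBIC)
save("l.png",np.hstack([A,cv2.resize(w,(400,300))]));print(px(cw,[.5785,-.0236,.0975]))
E
```

```text
13.3 [0.525  0.0822 0.2022] psi -1.071 [ 0.29 -0.86 -3.52] [-0.01  -0.06  -0.023] tang 0.16 rad 0.89 z [-0.69  0.28  0.5   1.95 -0.16  0.94  0.39]
socket est [ 0.5825 -0.0231]
[253.29820697 311.38706693]
```

Emit:
{"api": "servo_tool", "payload": {
  "plan": [
    [0, 0, 0.08, -3, 15, 0, 0],
    [0, 0, 0.2, -7, 40, 0, 0],
    [0, 0, 0.33, -11, 70, 0, 0],
    [0, 0, 0.46, -16, 100, 0, 0],
    [0, 0, 0.59, -20, 130, 0, 0],
    [0, 0, 0.72, -25, 160, 0, 0],
    [0, 0, 0.85, -30, 190, 0, 0],
    [0, 0, 0.98, -34, 215, 0, 0],
    [0, 0, 1.1, -38, 235, 0, 0],
    [0, 0, 1.168, -39.6, 244.5, 0, 0]
  ]
}}

```text
time: 14.4
position: [0.4803, 0.3288, 0.1962]
ee_rot: [0.165, -3.135, 0.001]
wrist_force: [-0.5, -0.4, -3.8]
grip_width: 0.0197
grasp_force: 60.0
```

Emit:
{"api": "servo_tool", "payload": {
  "plan": [
    [0, 0, 0, 0, 0, 0, 0],
    [0, 0, 0, 0, 0, -30, 0],
    [0, 0, 0, 0, 0, -60, 0],
    [0, 0, 0, 0, 0, -85, 0],
    [0, 0, 0, 0, 0, -100, 0],
    [0, 0, 0, 0, 0, -100, 0],
    [0, 0, 0, 0, 0, -100, 0]
  ]
}}

```text
time: 15.1
position: [0.4823, 0.3264, 0.0985]
ee_rot: [-0.151, 3.138, -0.0]
wrist_force: [0.5, -0.5, -2.8]
grip_width: 0.0194
grasp_force: 60.0
```

```bash
python3 st.py
python3 - <<'E'
from h import *
w,cw=cam("wrist");b,d=cam("scene")
p=px(d,[.5,.3,.08]).astype(int)
B=cv2.resize(b[p[1]-38:p[1]+37,p[0]-50:p[0]+50],(400,300),interpolation=cv2.INTER_CUBIC)
save("m.png",np.hstack([cv2.resize(w,(400,300)),B]))
E
```

```text
15.1 [0.4823 0.3264 0.0985] psi 0.096 [ 0.53 -0.45 -2.75] [ 0.056  0.029 -0.002] tang 0.5 rad 0.49 z [-0.82  0.47  0.15  1.9  -0.1   0.78  1.05]
socket est [0.6018 0.338 ]
```

View pics/m.png

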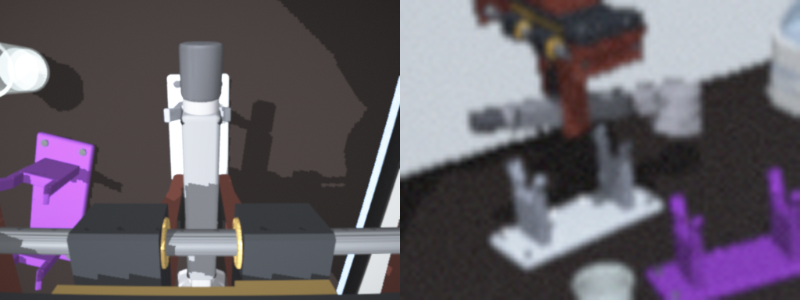

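The wrench is straight and level above both rests: the stand's cheeks in the left picture straddle the handle at about (165–230,112). I'm lowering it.

Emit:
{"api": "servo_tool", "payload": {
  "plan": [
    [0, 0, 0, 0, 0, -15, 0],
    [0, 0, 0, 0, 0, -30, 0],
    [0, 0, 0, 0, 0, -42, 0],
    [0, 0, 0, 0, 0, -50, 0],
    [0, 0, 0, 0, 0, -54, 0],
    [0, 0, 0, 0, 0, -55, 0],
    [0, 0, 0, 0, 0, -55, 0]
  ]
}}

```text
time: 15.9
position: [0.4802, 0.3265, 0.0434]
ee_rot: [0.155, -3.135, 0.001]
wrist_force: [-7.9, -3.2, 13.0]
grip_width: 0.0196
grasp_force: 60.0
```

```bash
python3 st.py
```

```text
15.9 [0.4802 0.3265 0.0434] psi 0.099 [-7.94 -3.23 12.99] [-0.605  1.161  0.107] tang 2.44 rad -8.22 z [-0.81  0.56  0.13  1.92 -0.12  0.67  1.07]
socket est [0.5996 0.3383]
```

Emit:
{"api": "servo_tool", "payload": {
  "plan": [
    [0, 0, 0, 0, 0, 0.5, 0],
    [0, 0, 0, 0, 0, 0.5, 0.3],
    [0, 0, 0, 0, 0, 0.5, 0.6],
    [0, 0, 0, 0, 0, 0.5, 0.8],
    [0, 0, 0, 0, 0, 0.5, 0.8],
    [0, 0, 0, 0, 0, 0.5, 0.8],
    [0, 0, 0, 0, 0, 0.5, 0.8],
    [0, 0, 0, 0, 0, 0.5, 0.8]
  ]
}}

```text
time: 16.7
position: [0.4818, 0.3268, 0.0436]
ee_rot: [-0.153, 3.138, 0.0]
wrist_force: [0.3, 0.0, -0.5]
grip_width: 0.0693
grasp_force: 0.0
```

Emit:
{"api": "servo_tool", "payload": {
  "plan": [
    [0, 0, 0, 0, 0, 10, 0.8],
    [0, 0, 0, 0, 0, 30, 0.8],
    [0, 0, 0, 0, 0, 60, 0.8],
    [0, 0, 0, 0, 0, 100, 0.8],
    [0, 0, 0, 0, 0, 140, 0.8],
    [0, 0, 0, 0, 0, 180, 0.8],
    [0, 0, 0, 0, 0, 180, 0.8],
    [0, 0, 0, 0, 0, 180, 0.8]
  ]
}}

```text
time: 17.5
position: [0.4821, 0.327, 0.2251]
ee_rot: [-0.153, 3.136, 0.003]
wrist_force: [-0.7, 0.0, -0.1]
grip_width: 0.0701
grasp_force: 0.0
```

```bash
python3 st.py
python3 - <<'E'
from h import *
w,cw=cam("wrist");b,d=cam("scene");np.save("w9.npy",w);np.save("c9.npy",cw,allow_pickle=True)
p=px(d,[.5,.3,.08]).astype(int)
B=cv2.resize(b[p[1]-38:p[1]+37,p[0]-50:p[0]+50],(400,300),interpolation=cv2.INTER_CUBIC)
save("n.png",np.hstack([cv2.resize(w,(400,300)),B]))
E
```

```text
17.5 [0.4821 0.327  0.2251] psi 0.098 [-0.74  0.02 -0.11] [ 0.006  0.082 -0.025] tang -0.09 rad -0.73 z [-0.85  0.32  0.18  1.79 -0.07  1.03  1.03]
socket est [0.6016 0.3387]
```

View pics/n.png

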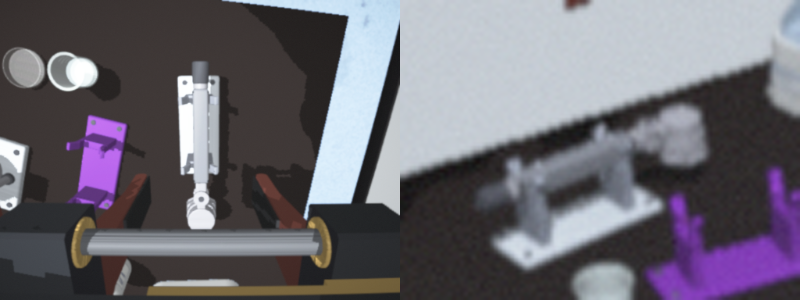

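The wrench lies straight in both rests, as it did at the start, and the gripper is clear of everything. I'm handing in.

```bash
python3 -c "
from workcell import env
print(env.hand_in())"
```

```text
the job is handed in; nothing more can be done
None
```

The bolt was tightened until the wrench clicked (kink estimated at about 0.15 rad, seen at the pin but not measured directly), the wrench lies back in its stand, and the job is handed in; hand-in returned no verdict.

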